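# Find the fullest tin under the stacked tray

## Robot

A 7-joint arm with a two-finger parallel gripper is mounted at the origin on the work surface. World frame = base frame: x ahead of the robot, y to its left, z up, the work surface at z = 0. Lengths are in mm, angles in rad, forces in N, time in s.
With the tool pointing down it reaches from about 350 to 775 mm from the base axis. Payload 3.1 kg.
Tool frame: the origin (TCP) lies midway between the tips of the shut fingers; the grasp point (between the pads) lies 19 mm behind it; z points along the fingers, y is the line along which they close (so a half turn about z gives the same grasp; the last joint's range is limited). The gripper opens to 85 mm and grips with 20 to 120 N. Pads are 22 mm wide; open, the fingers measure 114 mm over their backs; the gripper's body (76 mm by 85 mm) begins 54 mm behind the grasp point. The pads swing forward as they close: fully open they stand 13 mm farther back than shut.
Start: joints at [1.075, 0.311, 0.014, 1.512, -0.004, 1.319, -0.027], TCP at [241.145, -494.334, 231.304] pointing down, gripper open.
Joint ranges: [-2.7, 2.7], [-0.3, 1.91], [-1.27, 1.3], [0.12, 2.57], [-1.44, 4.58], [0.2, 2.03], [-3.05, 3.05]. Speed limits (rad/s): [2.79, 2.79, 3.14, 3.14, 3.14, 3.14, 3.14].

## Interface

Orientations are given as a unit quaternion [w, x, y, z].
In Python, from bench import bot gives the robot as it stands. The module is installed in compiled form; this text tells all that it offers.
- The arm moves only by the tool servo_tool, never from a script. Its argument "motion" is a list of rows, each a list of 7 numbers: the opening, from 0 (shut) to 1 (fully open), then the shift along the world's x, y, z in cm, then the turn, a rotation vector about the world's x, y, z in rad. In form: [[jaw, x, y, z, wx, wy, wz], ...]. A call has 1 to 10 rows; each row is the pose to reach, as a shift and turn from the pose commanded when the call began; what a row does not reach only later rows make up. A row lasts 1/8 s, in which the tool goes at most 62.5 mm and 10.7 degrees, less where a joint would pass 70% of its speed; a pose out of reach is approached as far as the arm can. A call with a gripper value outside its range is refused whole. The fingers move at their own pace and stop on an object; "grip_force" is the grip in N (left out, the last holds). Time passes only in rows, so rows that repeat a pose let the fingers close. It gives the time, the measured TCP pose, the force, the opening and the grip force at its end, in the units of the state.
- bot.sense(): the state, without advancing time (a new reading comes with each control period).
- bot.camera(name): name is "side" or "top"; returns a dict with "image" (400x640x3 uint8, red, green, blue), "K" (3x3 intrinsics, pixels), "R" (3x3) and "t" (3): a world point X has camera coordinates R X + t. Camera axes: x right, y down, z forward; pixel columns grow to the right and rows downward; lengths in mm; the calibration is good to about 2 mm. A picture is of the moment at which its call begins. There is no depth.
- bot.close_job(): hands the job in; it is judged then, once.
Trained networks look in a picture, given as the dict that the camera call returned (one of the last four; its "shot" number tells which), for a name from the list of things; names that differ only in an ending like _2 or _b are one class to them, and where a whole thing is asked for, a point or a joint stands for the part that bears it (a point fixed in the world has none). Each returns a list of dicts, best first, with "confidence" (0 to 1); they miss things now and then, are a little off and sometimes report something else, mostly with a low value. They report only what shows in the picture. A call takes as long as a camera call.
- bot.trace(picture, query): "region" (400x640 bool, what is visible of it) and "xy" ([column, row] in pixels, amid what is visible of it).
The state is a dict: "t": time; "joint_positions": joint angles; "joint_velocities": joint speeds; "tau": joint torques, N m; "tcp_pos": TCP position; "tool_rot": TCP orientation; "force": force on the tool from outside, world axes, zero at the start; "torque": the same for the moment, N m; "opening": finger opening in mm; "grasp_force": force on a finger pad.
Only numpy, scipy, OpenCV 4.12 (cv2) and the standard library are available. Lean on these libraries where they do the work, as an engineer would, in place of code of your own. Each camera call takes 0.05 s, during which the arm holds its last target. There are 200 camera calls.

## Task

Lift the label tray off the carrier by its wooden handle and set it down flat on the free bench beside it. Of the three identical closed tins of plant-food tablets underneath, find the fullest, which only its weight in the hand can tell, and stand the other two upright in the carrier. Finish while holding that heaviest tin up, upright, still and well clear above the carrier; drop or tip nothing and leave the potted cactus, the propagator and the spray bottle alone.

Things in the scene. Friction and masses are not known exactly. Their poses are not given: they have to be found in the camera images.
- carrier: blue plastic stacking carrier fixed to the bench, 352 x 170 mm; origin under its centre, at bench level; x along its length, y across, z up. Floor 6 mm thick; the two long sides are only 38 mm high, the two short ends 105 mm high (inner faces 168 mm from the centre), with lugs to 117 mm at the four corners that locate the tray. The three tins stand in a row along its x axis, about 105 mm apart, within 15 mm of its middle line, the middle tin near its centre.
- tray: black plastic label tray stacked on the carrier's ends, 352 x 146 mm, walls to 50 mm, 0.32 kg, balanced about its middle; origin under its centre at the bottom of its two 10 mm foot ribs (95 mm above the bench as it lies stacked, its ribs reaching 10 mm down between the carrier's ends); x along its length, z up. It lifts straight up. Free bench for it lies on the +y side of the carrier (about 0.18 m towards +y from the robot's centre line, same distance ahead).
- tray_grip (a point): middle of the tray's wooden handle: a bar 138 mm long along the tray's x, 20 mm wide (y), 26 mm high, on a post at each end; this point is the bar's centre, 85 mm above the tray's foot ribs and 35 mm above its walls, so 85 mm above the bench when the tray stands on it and 180 mm when stacked; the gap under the bar is 56 mm.
- tin_a_mid (a point): one of three tins that look exactly alike: round, closed, steel with a green band, 60 mm across and 90 mm high, standing upright in the carrier with at least 25 mm between neighbours. They weigh 0.11 to 0.54 kg; the heaviest is at least 0.2 kg heavier than the other two, and those differ by at most 0.11 kg; which one it is changes from run to run. The contents are packed and do not spill. This point is the tin's centre, 45 mm above its base; z is the tin's axis.
- tin_b_mid (a point): one of three tins that look exactly alike: round, closed, steel with a green band, 60 mm across and 90 mm high, standing upright in the carrier with at least 25 mm between neighbours. They weigh 0.11 to 0.54 kg; the heaviest is at least 0.2 kg heavier than the other two, and those differ by at most 0.11 kg; which one it is changes from run to run. The contents are packed and do not spill. This point is the tin's centre, 45 mm above its base; z is the tin's axis.
- tin_c_mid (a point): one of three tins that look exactly alike: round, closed, steel with a green band, 60 mm across and 90 mm high, standing upright in the carrier with at least 25 mm between neighbours. They weigh 0.11 to 0.54 kg; the heaviest is at least 0.2 kg heavier than the other two, and those differ by at most 0.11 kg; which one it is changes from run to run. The contents are packed and do not spill. This point is the tin's centre, 45 mm above its base; z is the tin's axis.
- cactus: bystander: cactus in a terracotta pot, 88 mm across, 150 mm high; origin under its centre
- propagator: bystander: dark green seedling tray with an amber ribbed plastic dome, 262 x 172 mm, 120 mm high; origin under its centre, x along its length
- mister: bystander: white spray bottle with a green head, 68 mm across, 190 mm high; origin under its centre

How it is judged (in metres and radians):
On the way, in this order (a step that is already met when the one before it is completed fails the run):
1. the tray is lifted clear of the carrier (height (world z) of tray_grip above 0.2 m and contact force between tray and the fingers above 0.5 N and contact force between tray and carrier below 0.05 N), for 0.1 s.
2. the tray stands flat on the bench, let go and clear of the carrier (height (world z) of tray_grip between 0.075 and 0.095 m and angle between tray_grip's own z axis and vertical below 0.06 rad and contact force between tray and carrier below 0.05 N and linear speed of tray below 0.03 m/s and contact force between tray and the fingers below 0.05 N), for 0.2 s.
3. a tin is lifted by the gripper off the carrier (((contact force between tin_a and the fingers above 1 N and contact force between tin_a and carrier below 0.05 N and height (world z) of tin_a_mid above 0.062 m) or (contact force between tin_b and the fingers above 1 N and contact force between tin_b and carrier below 0.05 N and height (world z) of tin_b_mid above 0.062 m) or (contact force between tin_c and the fingers above 1 N and contact force between tin_c and carrier below 0.05 N and height (world z) of tin_c_mid above 0.062 m))), for 0.2 s.
At the end, for the whole second after the job is handed in: The heaviest tin is gripped, upright within 20 degrees, still, its centre over 165 mm above the bench, nothing else touching it; the other two (each pressing under 3.2 N) stand upright, let go, on the carrier's floor; the tray stands flat on the bench, let go, clear of the carrier (all of step 2 and ((contact force between tin_a and the fingers above 1 N and height (world z) of tin_a_mid above 0.165 m and angle between tin_a_mid's own z axis and vertical below 0.35 rad and linear speed of tin_a below 0.05 m/s and contact force between tin_a and carrier below 0.05 N and contact force between tin_a and tray below 0.05 N and contact force between tin_a and tin_b below 0.05 N and contact force between each of tin_b, tin_c and the fingers below 0.05 N and angle between each of tin_b_mid, tin_c_mid's own z axis and vertical below 0.08 rad and height (world z) of each of tin_b_mid, tin_c_mid below 0.058 m and linear speed of each of tin_b, tin_c below 0.03 m/s and contact force between tin_b and carrier between 0.6 and 3.2 N and contact force between tin_a and tin_c below 0.05 N and contact force between tin_c and carrier between 0.6 and 3.2 N) or (contact force between tin_b and the fingers above 1 N and height (world z) of tin_b_mid above 0.165 m and angle between tin_b_mid's own z axis and vertical below 0.35 rad and linear speed of tin_b below 0.05 m/s and contact force between tin_b and carrier below 0.05 N and contact force between tin_b and tray below 0.05 N and contact force between tin_b and tin_a below 0.05 N and contact force between each of tin_a, tin_c and the fingers below 0.05 N and angle between each of tin_a_mid, tin_c_mid's own z axis and vertical below 0.08 rad and height (world z) of each of tin_a_mid, tin_c_mid below 0.058 m and linear speed of each of tin_a, tin_c below 0.03 m/s and contact force between tin_a and carrier between 0.6 and 3.2 N and contact force between tin_b and tin_c below 0.05 N and contact force between tin_c and carrier between 0.6 and 3.2 N) or (contact force between tin_c and the fingers above 1 N and height (world z) of tin_c_mid above 0.165 m and angle between tin_c_mid's own z axis and vertical below 0.35 rad and linear speed of tin_c below 0.05 m/s and contact force between tin_c and carrier below 0.05 N and contact force between tin_c and tray below 0.05 N and contact force between tin_c and tin_a below 0.05 N and contact force between each of tin_a, tin_b and the fingers below 0.05 N and angle between each of tin_a_mid, tin_b_mid's own z axis and vertical below 0.08 rad and height (world z) of each of tin_a_mid, tin_b_mid below 0.058 m and linear speed of each of tin_a, tin_b below 0.03 m/s and contact force between tin_a and carrier between 0.6 and 3.2 N and contact force between tin_c and tin_b below 0.05 N and contact force between tin_b and carrier between 0.6 and 3.2 N))); the arm keeps its last pose, push and grip.
It fails at once if a bystander is pushed (over 15 mm) or tipped (distance of any of cactus, propagator, mister from where it was at the start of the episode above 0.015 m or angle between any of cactus, propagator, mister's own z axis and vertical above 0.25 rad).
It fails at once if a tin or the tray is tipped over (tilted more than 45 degrees) (angle between any of tin_a, tin_b, tin_c, tray's own z axis and vertical above 0.79 rad).
It fails at once if a tin or the tray is dropped (loose and faster than 0.6 m/s) ((contact force between tin_a and the fingers below 0.05 N and linear speed of tin_a above 0.6 m/s) or (contact force between tin_b and the fingers below 0.05 N and linear speed of tin_b above 0.6 m/s) or (contact force between tin_c and the fingers below 0.05 N and linear speed of tin_c above 0.6 m/s) or (contact force between tray and the fingers below 0.05 N and linear speed of tray above 0.6 m/s)).
It also fails if it takes over 72 s, if anything falls off the work surface, if the arm or the gripper's body presses on something with over 40 N, if the wrist force passes 120 N, or if a joint passes its speed limit or range.

## Working session

There is one attempt and no reset: what is moved stays moved. The work goes in short steps, Python scripts to look and compute and a tool call to move; the robot and the scene stay as the last step left them, time stands still between calls to the robot, and variables do not carry over. Pictures are saved under pics/ and viewed, at most 10 in all, crops included, and the job is handed in when it is done.

Besides the shell and the picture viewer there is one more tool, called after "Call:" as a command line: name --pt "numbers of a row" for each row, then --argument value for the rest. servo_tool: Moves the arm, as the interface text tells. Its arguments: {"type":"object","properties":{"motion":{"type":"array","items":{"type":"array","items":{"type":"number"}}},"grip_force":{"type":"number"}},"required":["motion"]}

```bash
mkdir -p pics; cat > h.py <<'E'
import numpy as np, cv2
from bench import bot
def save(p,n): cv2.imwrite('pics/'+n+'.png',p['image'][:,:,::-1])
def ray(p,uv,z):
    R,t,K=map(np.array,(p['R'],p['t'],p['K'])); C=-R.T@t
    d=R.T@np.linalg.solve(K,[uv[0],uv[1],1]); return C+d*(z-C[2])/d[2]
def proj(p,X):
    c=np.array(p['R'])@np.array(X)+np.array(p['t']); q=np.array(p['K'])@c; return q[:2]/q[2]
E
python3 - <<'E'
from h import *
s=bot.sense(); print({k:np.round(v,3) for k,v in s.items()})
for c in('top','side'):
    p=bot.camera(c); save(p,c+'0'); print(c,np.round(-np.array(p['R']).T@p['t']))
    for q in('carrier','tray','tray_grip','tin_a_mid','cactus','propagator','mister'):
        for r in bot.trace(p,q)[:3]:
            v,u=np.where(r['region']); print(c,q,round(r['confidence'],2),np.round(r['xy']),u.min(),u.max(),v.min(),v.max(),[np.round(ray(p,r['xy'],z)[:2]) for z in (0,100,180)])
E
python3 -c "
import cv2,numpy as np
" 
```

```text
{'t': np.float64(0.0), 'joint_positions': array([ 1.075,  0.312,  0.014,  1.513, -0.004,  1.319, -0.027]), 'joint_velocities': array([ 0.001, -0.001, -0.001, -0.001, -0.001, -0.001, -0.001]), 'tau': array([-0.0000e+00, -3.7991e+01,  1.4600e-01, -2.3059e+01,  1.2000e-02,
        1.3000e-02,  0.0000e+00]), 'tcp_pos': array([ 240.794, -493.676,  230.22 ]), 'tool_rot': array([-0.001,  0.974,  0.225, -0.   ]), 'force': array([-0.174,  0.184, -0.049]), 'torque': array([-0.003, -0.002, -0.013]), 'grasp_force': np.float64(0.0), 'opening': np.float64(85.482)}
top [ 415.  -28. 1815.]
top carrier 0.76 [344. 193.] 335 357 143 245 [array([ 565., -134.]), array([ 557., -128.]), array([ 551., -124.])]
top tray 0.88 [373. 188.] 340 402 133 245 [array([ 584., -238.]), array([ 575., -226.]), array([ 568., -217.])]
top tray_grip 0.9 [372. 189.] 340 402 133 245 [array([ 583., -232.]), array([ 574., -220.]), array([ 566., -211.])]
top cactus 0.68 [178. 221.] 165 191 207 233 [array([458., 449.]), array([456., 423.]), array([454., 402.])]
top propagator 0.74 [449. 217.] 423 479 176 253 [array([ 489., -508.
[... 727 characters left out ...]
[ 571., -140.])]
side tray_grip 0.81 [314. 171.] 254 376 150 193 [array([ 585., -403.]), array([ 574., -257.]), array([ 564., -141.])]
side tin_a_mid 0.63 [316. 207.] 254 376 185 224 [array([ 558., -198.]), array([550., -79.]), array([544.,  15.])]
side tin_a_mid 0.6 [347. 196.] 338 356 189 206 [array([ 463., -264.]), array([ 468., -137.]), array([471., -35.])]
side cactus 0.58 [348. 392.] 323 367 379 399 [array([451., 367.]), array([457., 411.]), array([462., 446.])]
side propagator 0.63 [342. 137.] 305 375 119 164 [array([ 487., -658.]), array([ 489., -479.]), array([ 490., -336.])]
side mister 0.75 [268. 380.] 243 296 357 399 [array([613., 357.]), array([597., 402.]), array([585., 438.])]
```

View pics/top0.png

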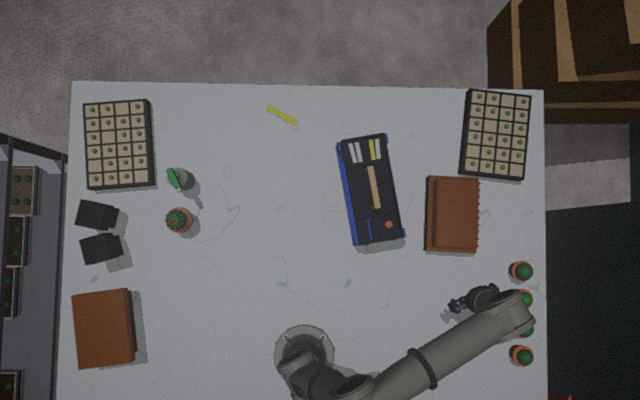

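View pics/side0.png

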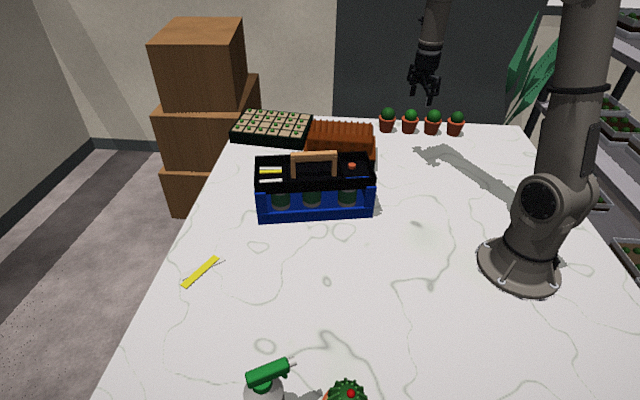

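The top view shows the tray on the carrier at about (372,189). Its wooden handle runs from (369,166) to (378,208), and the bench on the +y (left) side is free. The side view shows the handle at (314,165) and three tins below it. Next I locate the handle by colour.

```bash
python3 - <<'E'
from h import *
for c,box,z in(('top',(340,402,133,245),193),('side',(270,350,145,182),180)):
    p=bot.camera(c); im=p['image'].astype(int); r,g,b=im[...,0],im[...,1],im[...,2]
    m=(r>g+15)&(g>b+8)&(r>110); mm=np.zeros_like(m); u0,u1,v0,v1=box; mm[v0:v1,u0:u1]=m[v0:v1,u0:u1]
    n,l,st,ce=cv2.connectedComponentsWithStats(mm.astype(np.uint8))
    for i in range(1,n):
        if st[i,4]>30:
            v,u=np.where(l==i); P=np.array([ray(p,q,z)[:2] for q in zip(u,v)])
            (cx,cy),(w,h),a=cv2.minAreaRect(P.astype(np.float32)); d=np.linalg.eigh(np.cov(P.T))[1][:,1]
            print(c,st[i],ce[i],'mean',P.mean(0),'rect',cx,cy,w,h,'dir',d,np.degrees(np.arctan2(d[1],d[0])))
    if c=='top':
        rr=bot.trace(p,'tray')[0]['region']; v,u=np.where(rr); P=np.array([ray(p,q,145)[:2] for q in zip(u,v)])
        print('tray',cv2.minAreaRect(P.astype(np.float32)))
q=bot.sense()['tool_rot']; from scipy.spatial.transform import Rotation as R
print(R.from_quat([q[1],q[2],q[3],q[0]]).as_matrix().round(3))
E
```

```text
top [367 166  14  43 231] [373.52380952 186.78354978] mean [ 572.02860411 -216.36950102] rect 571.4796752929688 -216.39596557617188 135.6236572265625 19.338531494140625 dir [-0.98219409 -0.18786902] -169.17155104045648
top [385 221   7   7  38] [388.21052632 223.94736842] mean [ 454.76659474 -264.01938396] rect 454.591552734375 -263.3693542480469 18.962596893310547 19.047101974487305 dir [-0.96770794 -0.2520741 ] -165.39971945350888Traceback (most recent call last):
  File "<stdin>", line 12, in <module>
IndexError: list index out of range
```

Call:
servo_tool --pt "1 3.5 3 2 0 0 -0.04" --pt "1 7.5 6.5 3 0 0 -0.08" --pt "1 11.5 10 3 0 0 -0.12" --pt "1 15.5 13.5 3 0 0 -0.16" --pt "1 20 17 3 0 0 -0.2" --pt "1 24.5 20.5 3 0 0 -0.23" --pt "1 29 24.5 3 0 0 -0.265" --pt "1 33.1 27.8 3 0 0 -0.265" --pt "1 33.1 27.8 3 0 0 -0.265" --pt "1 33.1 27.8 3 0 0 -0.265"

```text
t: 2.15
tcp_pos: [571.8, -217.0, 261.0]
tool_rot: [0.0, 0.996, 0.094, -0.001]
force: [-0.6, -0.8, -0.3]
opening: 85.3
grasp_force: 0.0
```

```bash
python3 - <<'E'
from h import *
p=bot.camera('side'); cv2.imwrite('pics/s1.png',cv2.resize(p['image'][80:240,220:420,::-1],None,fx=4,fy=4)[:600]); s=bot.sense(); print(s['tcp_pos'],s['tool_rot'],s['force'],s['t'])
print(proj(p,[572,-216,180]),proj(p,s['tcp_pos']))
E
```

```text
[ 571.23286045 -217.99016276  261.20219087] [ 6.70677791e-04  9.95644869e-01  9.32228847e-02 -5.81507093e-04] [-0.64051417  0.01852486  1.0111308 ] 2.2
[313.28944142 155.99618008] [313.88956802 130.87407896]
```

View pics/s1.png

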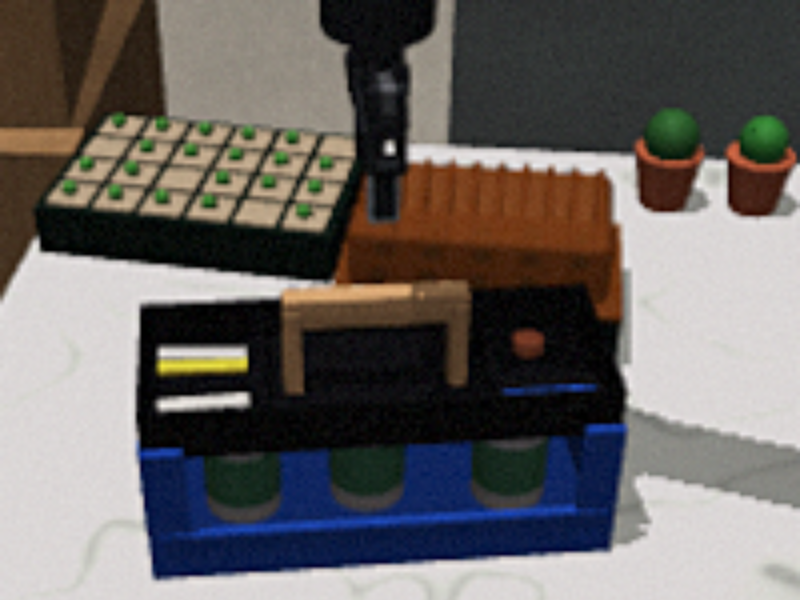

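The crop shows the handle bar centred at about (375,302), so (314,155) in the full image. That matches the predicted (313,156), and the gripper is right above it. Descending to grip.

Call:
servo_tool --pt "1 0 0.1 -3 0 0 0" --pt "1 0 0.1 -6 0 0 0" --pt "1 0 0.1 -8.5 0 0 0" --pt "1 0 0.1 -10 0 0 0" --pt "1 0 0.1 -10 0 0 0" --pt "0 0 0.1 -10 0 0 0" --pt "0 0 0.1 -10 0 0 0" --pt "0 0 0.1 -10 0 0 0" --pt "0 0 0.1 -10 0 0 0" --pt "0 0 0.1 -10 0 0 0" --grip_force 70

```text
t: 3.45
tcp_pos: [572.6, -215.2, 162.0]
tool_rot: [0.0, 0.996, 0.094, 0.001]
force: [-0.2, -0.6, 3.1]
opening: 18.9
grasp_force: 69.6
```

Call:
servo_tool --pt "0 0 0 0.7 0 0 0" --pt "0 0 0 1.5 0 0 0" --pt "0 0 0 2.5 0 0 0" --pt "0 0 0 4 0 0 0" --pt "0 0 0 5.5 0 0 0" --pt "0 0 0 7 0 0 0" --pt "0 0 0 8.5 0 0 0" --pt "0 0 0 10 0 0 0" --pt "0 0 0 10 0 0 0" --pt "0 0 0 10 0 0 0"

```text
t: 4.7
tcp_pos: [571.8, -215.2, 260.8]
tool_rot: [-0.0, 0.996, 0.094, -0.001]
force: [-0.5, 0.5, -3.7]
opening: 18.8
grasp_force: 69.0
```

```bash
python3 - <<'E'
from h import *
p=bot.camera('side'); cv2.imwrite('pics/s2.png',cv2.resize(p['image'][80:240,220:420,::-1],None,fx=3,fy=3)); s=bot.sense(); print(s['tcp_pos'],s['force'],s['torque'],s['opening'])
E
```

```text
[ 571.65576242 -215.19279736  260.43225967] [ 0.60496491  0.21527247 -2.75602747] [ 3.00258036e-02  8.21867959e-05 -1.07357254e-02] 18.92264708693548
```

View pics/s2.png

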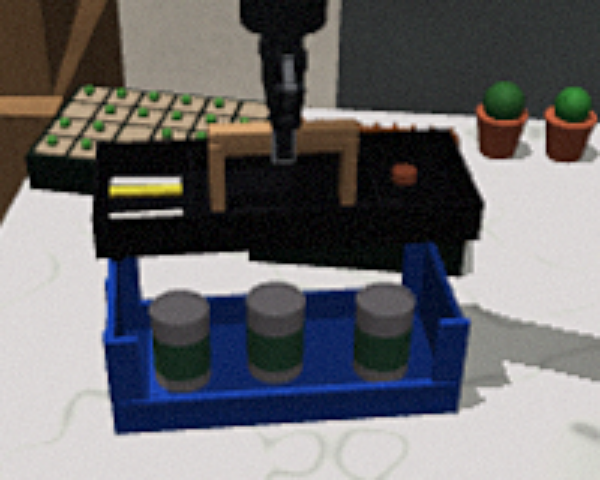

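The picture shows the tray hanging level and well clear of the carrier, with three tins standing at about (180,340), (275,330) and (385,330) in the crop. Carrying the tray to +y.

Call:
servo_tool --pt "0 0 2 0 0 0 0" --pt "0 0 6 0 0 0 0" --pt "0 0 10.5 0 0 0 0" --pt "0 0 15 0 0 0 0" --pt "0 0 20 0 0 0 0" --pt "0 0 25 0 0 0 0" --pt "0 0 30 0 0 0 0" --pt "0 0 34 0 0 0 0" --pt "0 0 36.5 0 0 0 0" --pt "0 0 36.5 0 0 0 0"

```text
t: 6.0
tcp_pos: [570.0, 155.4, 260.9]
tool_rot: [-0.002, 0.995, 0.098, -0.001]
force: [-0.1, -0.4, -2.9]
opening: 18.9
grasp_force: 68.9
```

Call:
servo_tool --pt "0 0 0 -3 0 0 0" --pt "0 0 0 -7 0 0 0" --pt "0 0 0 -11 0 0 0" --pt "0 0 0 -14 0 0 0" --pt "0 0 0 -16.5 0 0 0" --pt "0 0 0 -18 0 0 0" --pt "0 0 0 -18.6 0 0 0" --pt "0 0 0 -18.9 0 0 0" --pt "0 0 0 -18.9 0 0 0" --pt "0 0 0 -18.9 0 0 0"

```text
t: 7.25
tcp_pos: [572.8, 149.9, 73.2]
tool_rot: [-0.0, 0.996, 0.094, 0.001]
force: [0.5, 0.4, -1.9]
opening: 18.8
grasp_force: 68.9
```

Call:
servo_tool --pt "0 0 0 -0.2 0 0 0" --pt "0 0 0 -0.4 0 0 0" --pt "0 0 0 -0.55 0 0 0" --pt "0 0 0 -0.65 0 0 0" --pt "0 0 0 -0.65 0 0 0"

```text
t: 7.88
tcp_pos: [572.1, 149.6, 67.0]
tool_rot: [0.0, 0.996, 0.094, 0.0]
force: [-3.8, -0.6, 5.1]
opening: 18.9
grasp_force: 70.1
```

In contact (+5 N). Releasing and rising.

Call:
servo_tool --pt "0.3 0 0 0 0 0 0" --pt "0.6 0 0 0 0 0 0" --pt "1 0 0 0 0 0 0" --pt "1 0 0 0 0 0 0" --pt "1 0 0 0 0 0 0" --pt "1 0 0 2 0 0 0" --pt "1 0 0 5 0 0 0" --pt "1 0 0 10 0 0 0" --pt "1 0 0 15 0 0 0" --pt "1 0 0 20 0 0 0"

```text
t: 9.12
tcp_pos: [572.0, 149.6, 267.5]
tool_rot: [0.0, 0.996, 0.094, 0.0]
force: [1.2, 1.0, 1.0]
opening: 85.4
grasp_force: 0.0
```

```bash
python3 - <<'E'
from h import *
s=bot.sense(); print(s['tcp_pos'],s['force'],s['t'],s['opening'])
for c in('top','side'):
    p=bot.camera(c); 
    if c=='top': cv2.imwrite('pics/t3.png',cv2.resize(p['image'][110:270,260:420,::-1],None,fx=3.5,fy=3.5))
    else: save(p,'s3')
    for q in('tin_a_mid','tray','carrier'):
        for r in bot.trace(p,q)[:4]:
            v,u=np.where(r['region']); print(c,q,round(r['confidence'],2),np.round(r['xy']),u.min(),u.max(),v.min(),v.max(),[np.round(ray(p,r['xy'],z)[:2]) for z in (51,80,96)])
            if q=='carrier' and c=='top':
                P=np.array([ray(p,w,110)[:2] for w in zip(u,v)]); print(cv2.minAreaRect(P.astype(np.float32)))
E
```

```text
[571.96266992 149.61197688 267.47046188] [1.16643864 1.0349421  0.9741944 ] 9.125 85.4414270512473
top tin_a_mid 0.58 [371. 223.] 363 381 214 230 [array([ 462., -226.]), array([ 461., -222.]), array([ 460., -221.])]
top tray 0.84 [278. 178.] 235 292 137 237 [array([610.,  99.]), array([607.,  97.]), array([605.,  96.])]
top carrier 0.8 [372. 197.] 336 404 135 245 [array([ 552., -228.]), array([ 549., -225.]), array([ 548., -223.])]
((570.199951171875, -210.82406616210938), (352.6517333984375, 180.6636505126953), 10.842362403869629)
top carrier 0.47 [177. 179.] 166 195 167 191 [array([599., 444.]), array([596., 437.]), array([595., 432.])]
((593.2108764648438, 422.6914367675781), (104.60807800292969, 74.06243133544922), 64.43637084960938)
side tin_a_mid 0.97 [347. 187.] 338 358 174 206 [array([ 465., -248.]), array([ 466., -209.]), array([ 467., -187.])]
side tray 0.77 [298. 292.] 223 379 256 326 [array([572., 174.]), array([569., 195.]), array([567., 207.])]
side tray 0.63 [313. 190.] 307 321 174 206 [array([ 573., -220.]), array([ 570., -182.]), array([ 568., -161.])]
side carrier 0.93 [329. 198.] 255 376 156 223 [array([ 518., -186.]), array([ 517., -149.]), array([ 517., -129.])]
```

View pics/t3.png

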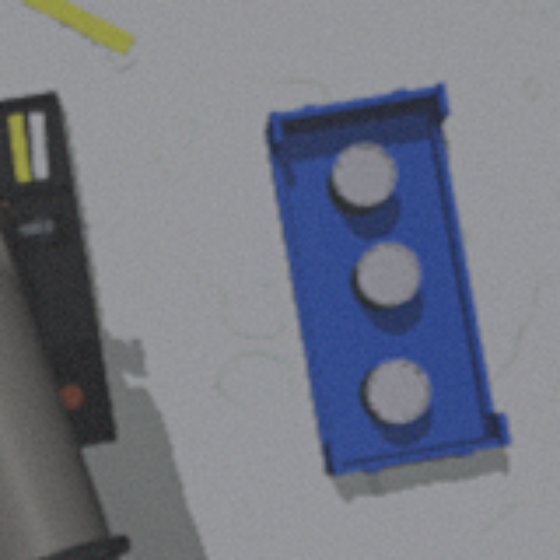

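View pics/s3.png

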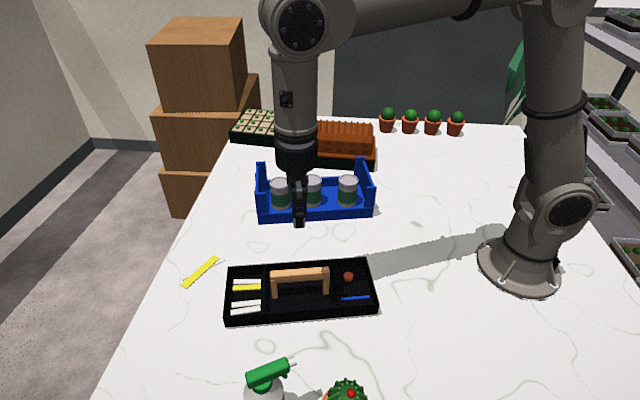

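The crop shows the tray flat on the bench beside the carrier. The tin lids are at about (364,177), (388,274) and (397,392) in the crop, and the side view confirms all three tins are upright. Measuring the lids.

```bash
cat >> h.py <<'E'
def lids():
    p=bot.camera('top'); im=p['image'].astype(int); m=np.zeros(im.shape[:2],np.uint8)
    sub=im[140:240,343:397]; m[140:240,343:397]=((sub.min(2)>100)&(sub[...,2]-sub[...,0]<25))
    n,l,st,ce=cv2.connectedComponentsWithStats(m)
    for i in range(1,n):
        if st[i,4]>80: print(st[i],ce[i].round(1),ray(p,ce[i],96).round(1))
E
python3 - <<'E'
from h import *
lids()
E
```

```text
[386 140  11  60 351] [392.8 161. ] [ 669.9 -292.2   96. ]
[355 151  18  18 235] [363.6 159.7] [ 672.7 -193.1   96. ]
[362 180  18  17 239] [370.5 188. ] [ 577.  -217.4   96. ]
[343 191   9  49 238] [345.6 222.3] [ 460.3 -135.    96. ]
[365 213  17  18 240] [373.2 221.6] [ 464.  -227.6   96. ]
```

Call:
servo_tool --pt "1 0 -5 0 0 0 0" --pt "1 0 -11 0 0 0 0" --pt "1 0 -17 0 0 0 0" --pt "1 0 -23 0 0 0 0" --pt "1 0.3 -29 0 0 0 0" --pt "1 0.5 -34 0 0 0 0" --pt "1 0.5 -36.7 0 0 0 0" --pt "1 0.5 -36.7 -6 0 0 0" --pt "1 0.5 -36.7 -9 0 0 0" --pt "1 0.5 -36.7 -9 0 0 0"

```text
t: 10.82
tcp_pos: [574.3, -216.6, 171.7]
tool_rot: [-0.002, 0.996, 0.094, -0.004]
force: [-0.5, -0.1, 1.0]
opening: 85.5
grasp_force: 0.0
```

Call:
servo_tool --pt "1 0 0 0 0 0 0" --pt "1 0 0 0 0 0 0"

```text
t: 11.08
tcp_pos: [578.6, -217.6, 178.0]
tool_rot: [0.001, 0.996, 0.094, 0.002]
force: [0.3, -0.7, 0.6]
opening: 85.6
grasp_force: 0.0
```

```bash
cat >> h.py <<'E'
def weigh():
    F=[]
    for _ in range(10): bot.camera('top'); F.append(bot.sense()['force'])
    s=bot.sense(); print('F',np.mean(F,0).round(2),np.std(F,0).round(2),s['tcp_pos'].round(1),s['t'],s['opening'],s['grasp_force'])
E
python3 - <<'E'
from h import *
weigh()
E
```

```text
F [ 0.27  0.25 -0.4 ] [0.32 0.42 0.61] [ 577.1 -217.3  175.8] 11.575 85.55714010501094 0.0
```

Call:
servo_tool --pt "1 0 0 -3 0 0 0" --pt "1 0 0 -6.5 0 0 0" --pt "1 0 0 -9.5 0 0 0" --pt "1 0 0 -11.7 0 0 0" --pt "1 0 0 -12.6 0 0 0" --pt "1 0 0 -12.6 0 0 0" --pt "0.75 0 0 -12.6 0 0 0" --pt "0.65 0 0 -12.6 0 0 0" --pt "0.4 0 0 -12.6 0 0 0" --pt "0.4 0 0 -12.6 0 0 0" --grip_force 60

```text
t: 12.82
tcp_pos: [578.6, -217.2, 51.6]
tool_rot: [0.0, 0.996, 0.095, 0.002]
force: [0.9, 1.2, 6.5]
opening: 58.9
grasp_force: 66.1
```

Call:
servo_tool --pt "0.4 0 0 0 0 0 0" --pt "0.4 0 0 0 0 0 0"

```text
t: 13.08
tcp_pos: [578.6, -217.2, 51.6]
tool_rot: [0.0, 0.996, 0.094, 0.002]
force: [-0.9, 0.9, 5.6]
opening: 58.9
grasp_force: 66.1
```

Call:
servo_tool --pt "0.4 0 0 0.5 0 0 0" --pt "0.4 0 0 1.5 0 0 0" --pt "0.4 0 0 3.5 0 0 0" --pt "0.4 0 0 6 0 0 0" --pt "0.4 0 0 8.5 0 0 0" --pt "0.4 0 0 11 0 0 0" --pt "0.4 0 0 12.2 0 0 0" --pt "0.4 0 0 12.6 0 0 0" --pt "0.4 0 0 12.6 0 0 0" --pt "0.4 0 0 12.6 0 0 0"

```text
t: 14.32
tcp_pos: [576.3, -217.1, 174.4]
tool_rot: [-0.001, 0.996, 0.094, -0.001]
force: [0.0, 0.9, -4.8]
opening: 59.0
grasp_force: 65.7
```

```bash
python3 - <<'E'
from h import *
weigh()
E
```

```text
F [-0.1  -0.01 -5.16] [0.38 0.29 0.49] [ 577.2 -217.3  175.8] 14.825 58.852854362091385 65.7215557526797
```

It weighs about 5 N, so 0.5 kg, which is more than either lighter tin can be. This is the heaviest. I'll raise it a bit, let it settle, and check.

Call:
servo_tool --pt "0.4 0 0 1 0 0 0" --pt "0.4 0 0 2.5 0 0 0" --pt "0.4 0 0 4 0 0 0" --pt "0.4 0 0 4.5 0 0 0" --pt "0.4 0 0 4.5 0 0 0" --pt "0.4 0 0 4.5 0 0 0" --pt "0.4 0 0 4.5 0 0 0" --pt "0.4 0 0 4.5 0 0 0" --pt "0.4 0 0 4.5 0 0 0"

```text
t: 15.95
tcp_pos: [577.1, -217.3, 220.6]
tool_rot: [-0.0, 0.996, 0.094, -0.0]
force: [0.5, -0.8, -6.6]
opening: 59.0
grasp_force: 65.7
```

```bash
python3 - <<'E'
from h import *
weigh(); save(bot.camera('side'),'s4')
E
```

```text
F [ 0.03 -0.18 -5.28] [0.42 0.53 0.55] [ 577.2 -217.3  220.8] 16.45 58.666574022493066 65.70847355760634
```

View pics/s4.png

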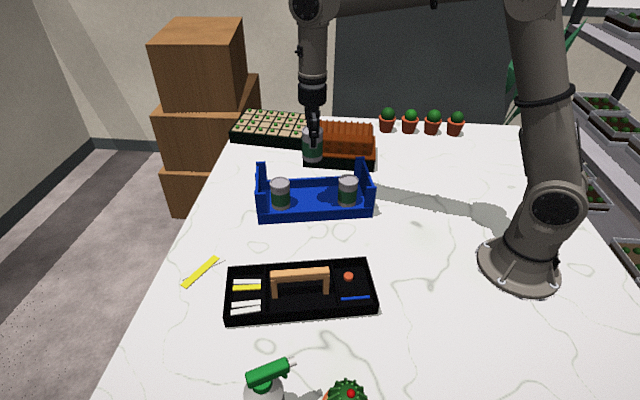

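The picture shows the tin held upright at (313,146), the other two standing in the carrier at (280,192) and (347,190), and the tray flat at (300,290).

```bash
python3 -c "
from bench import bot
print(bot.close_job())"
```

```text
the job is handed in; nothing more can be done
None
```

The job is handed in, with no verdict returned: the tray is flat on the bench, the heaviest tin (the middle one, about 0.5 kg) is held still and upright above the carrier, and the other two, which I never lifted, still stand in it; I identified the heaviest from its own weight against the given limits.

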